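# Swing a specimen case round the pivot pin for its photograph

## Task

Set up the glazed specimen case for its photograph: lay the striped wooden scale bar, which is in the way, wholly on the dark strip beyond the stops. Then, without lifting the case, gently push its long side against the steel pivot pin while it is still well askew and keep pushing so that it swings round on the pin until that side is flush with the pin and the side stop, and slide it endwise fully home against the end stop. Leave both jars, the wooden cube and the brass weight where they stand.

Things in the scene. Friction and masses are not known exactly. Their poses are not given: they have to be found in the camera images.
- board: Fixed grey copy board lying flat on the table, 360 mm along its x, 660 mm along its y, 12 mm thick; origin at the centre of its UNDERSIDE (its working top is 12 mm above). Its place and yaw on the table vary. All task positions below are in this frame: x points away from the robot, y to the robot's left.
- pivot_pin: Fixed round upright steel pin on the board, 14 mm diameter, 45 mm tall; origin at the centre of its foot on the board's top, at board x +67 mm, y +10 mm, so its nearest generator is at board x +60 mm.
- side_stop: Fixed aluminium block on the board, 26 mm tall, 34 mm along board y and 20 mm along board x; origin at the foot of the middle of its face towards the robot, at board x +60 mm, y -85 mm. This face and the pin's near side make one line parallel to board y, against which the case's long side finally lies.
- end_stop: Fixed aluminium block on the board, 26 mm tall, 20 mm along board y and 34 mm along board x; origin at the foot of the middle of its left face (towards board +y), at board x +30 mm, y -140 mm. The case's right-hand short end finally rests against this face.
- case: Loose flat glazed wooden case of shells, 105 mm along its x, 170 mm along its y (long sides), 22 mm tall, 0.3 to 0.65 kg, too wide to grip; origin at the centre of its underside. It starts left of the pin, turned clockwise from above 40 to 66 degrees from board y, its +x long side facing the pin; pushing its -x side nearer the robot than the pin swings it counter-clockwise. Dry friction.
- case_home (a point): Where the case's origin belongs, on the board's top: board x +7.5 mm, y -55 mm; there the case's long axis is parallel to board y, its +x side touches pin and side stop, and its -y end touches the end stop.
- bar: Loose light wooden scale bar with dark stripes, 26 mm along its x, 160 mm along its y, 16 mm tall, about 70 g; origin at the centre of its underside. It starts on the near right part of the board with its long axis within 30 degrees of board x, in the case's way.
- bar_strip (a point): Centre of the flat dark strip marked on the board beyond the side stop, 46 mm along board x and 184 mm along board y, level with the board's top; board x +115 mm, y -90 mm. The bar belongs here, its long axis along board y.
- jar: Amber glass jar with cork lid, 64 mm diameter, 85 mm tall, on the board; bystander. Origin under its centre. Jar, block and weight stand in random order at three places: near right, far left and left edge of the board.
- block: Wooden cube puzzle, 55 mm, on the board; bystander. Origin under its centre.
- weight: Brass weight with knob, 52 mm diameter, 63 mm tall, on the board; bystander. Origin under its centre.
- big_jar: Large green glass jar, 100 mm diameter, 170 mm tall, on the table right of the board; bystander. Origin under its centre.

How it is judged:
By the outcome, as a careful person would: the job done as asked, in the order asked, and still so for the second after the job is handed in, with the robot touching nothing.
It also fails if it takes over 72 s, if anything falls off the work surface, if the arm or the gripper's body presses on something with over 40 N, if the wrist force passes 120 N, or if a joint passes its speed limit or range.

## Robot

A 6-joint arm with a two-finger parallel gripper is mounted at the origin on the work surface. World frame = base frame: x ahead of the robot, y to its left, z up, the work surface at z = 0. Lengths are in m, angles in degrees, forces in N, time in s.
With the tool pointing down it reaches from about 0.325 to 0.925 m from the base axis. Payload 3.1 kg.
Tool frame: the origin (TCP) lies midway between the tips of the shut fingers; the grasp point (between the pads) lies 19 mm behind it; z points along the fingers, y is the line along which they close (so a half turn about z gives the same grasp; the last joint's range is limited). The gripper opens to 85 mm and grips with 20 to 120 N. Pads are 22 mm wide; open, the fingers measure 114 mm over their backs; the gripper's body (76 mm by 85 mm) begins 54 mm behind the grasp point. The pads swing forward as they close: fully open they stand 13 mm farther back than shut.
Start: joints at [57.055, 12.427, 92.441, -0, 75.132, -6.429], TCP at [0.279, 0.559, 0.231] pointing down, gripper open.
Joint ranges: [-157.48, 157.48], [-44.54, 120.13], [17.64, 146.25], [-64.5, 244.5], [7.68, 150.69], [-147.95, 147.95]. Speed limits (degrees/s): [159.86, 159.86, 180, 180, 180, 180].

## Interface

Orientations are given as [roll, pitch, yaw] about the fixed x, y, z axes, in that order (R = Rz(yaw) Ry(pitch) Rx(roll)).
In Python, from station import r, eyes, ticket gives the robot as it stands (r), with the cameras (eyes) and the job (ticket).
- The arm moves only by the tool send_path, called after "Request:" by a JSON object that holds its "op" and its "data", one argument or row to a line. Schema: {"type":"object","properties":{"increments":{"type":"array","items":{"type":"array","prefixItems":[{"type":"array","items":{"type":"number"},"minItems":3,"maxItems":3},{"type":"array","items":{"type":"number"},"minItems":3,"maxItems":3}],"minItems":2,"maxItems":2},"minItems":1,"maxItems":10},"jaw":{"type":"number"},"grip_n":{"type":"number"},"only":{"type":"string"},"quiet":{"type":"boolean"},"lines":{"type":"string"}},"required":["increments"],"additionalProperties":false}. increments is a list of rows, 1 to 10 of them, each written [[dx, dy, dz], [rx, ry, rz]]: dx, dy, dz in normalised numbers (1 is 0.8 m), then a rotation vector rx, ry, rz in fractions of the full range, 1 being 120 degrees; each row is the pose to reach, as a shift and turn from the pose commanded when the call began, along the tool's axes at that moment; what a row does not reach only later rows make up. A row lasts 1/10 s, in which the tool goes at most 0.05 m and 8.59 degrees, less where a joint would pass 70% of its speed; a pose out of reach is approached as far as the arm can. jaw is the finger opening in m, set as the call begins (left out keeps the last). The fingers move at their own pace and stop on an object; grip_n is the grip in N (left out, the last holds). Time passes only in rows, so rows that do not move let the fingers close. The tool returns the time, the measured TCP pose, the force, the opening and the grip force at its end. only (a regular expression) keeps the lines of the reply that match it, lines (a string "A,B") keeps lines A to B, and quiet returns only ok. Shift and turn numbers lie between -1 and 1, and a call with a number outside is refused. Input that does not fit is refused with a message, and nothing moves.
- r.get_obs(): the state, without advancing time (a new reading comes with each control period).
- eyes.grab_frame(name): name is "side" or "top" or "wrist"; returns a dict with "color" (420x560x3 uint8, red, green, blue), "fx", "fy", "cx", "cy" (pixels), "T" (4x4, takes a point from camera to world coordinates); the wrist camera has in their place "hand_eye" (4x4, takes a point from camera to tool coordinates, whose origin is the TCP and whose axes are the flange's). Camera axes: x right, y down, z forward; pixel columns grow to the right and rows downward; lengths in m; the calibration is good to about 2 mm. A picture is of the moment at which its call begins: read the wrist's pose just before it. There is no depth.
- ticket.finish_job(): hands the job in; it is judged then, once.
The state is a dict: "clock": time; "qpos": joint angles; "joint_vel": joint speeds; "joint_efforts": joint torques, N m; "eef_pos": TCP position; "orientation": TCP orientation; "contact_force": force on the tool from outside, world axes, zero at the start; "moment": the same for the moment, N m; "grip_width": finger opening in m; "grasp_force": force on a finger pad.
Only numpy, scipy, OpenCV 4.12 (cv2) and the standard library are available. Lean on these libraries where they do the work, as an engineer would, in place of code of your own. Each camera call takes 0.05 s, during which the arm holds its last target. There are 200 camera calls.

## Working session

There is one attempt and no reset: what is moved stays moved. The work goes in short steps, Python scripts to look and compute and a tool call to move; the robot and the scene stay as the last step left them, time stands still between calls to the robot, and variables do not carry over. Pictures are saved under pics/ and viewed, at most 10 in all, crops included, and the job is handed in when it is done.

```bash
ls; mkdir -p pics; python3 - <<'E'
from station import r, eyes, ticket
import cv2,numpy as np,pickle
o=r.get_obs();print({k:np.round(v,3).tolist() for k,v in o.items()})
d={}
for n in("top","side"):
    f=eyes.grab_frame(n);d[n]=f
    cv2.imwrite(f"pics/{n}0.png",f["color"][:,:,::-1]);print(n,f["fx"],f["fy"],f["cx"],f["cy"],np.round(f["T"],4).tolist())
pickle.dump(d,open("f0.pkl","wb"))
E
```

```text
pics
station.py
{'clock': 0.0, 'qpos': [57.056, 12.476, 92.53, 0.002, 75.132, -6.428], 'joint_vel': [0.038, 0.038, 0.022, 0.031, -0.127, 0.06], 'joint_efforts': [-0.001, -39.685, -30.385, -0.0, 0.01, 0.0], 'eef_pos': [0.279, 0.559, 0.23], 'orientation': [-179.863, -0.018, 153.483], 'contact_force': [-0.652, 0.073, -0.011], 'moment': [-0.004, 0.022, -0.048], 'grasp_force': 0.0, 'grip_width': 0.085}
top 512.9043063380495 512.9043063380495 286.12304201604553 211.8128365162068 [[-0.0287, -0.9912, 0.1289, 0.3573], [-0.9995, 0.0268, -0.0159, -0.091], [0.0123, -0.1292, -0.9915, 1.4866], [0.0, 0.0, 0.0, 1.0]]
side 379.80462438775527 379.80462438775527 279.30912269044654 210.17440821932178 [[-0.9959, -0.0602, 0.0674, 0.4961], [-0.0888, 0.5109, -0.855, 0.7768], [0.017, -0.8575, -0.5142, 0.5694], [0.0, 0.0, 0.0, 1.0]]
```

View pics/top0.png

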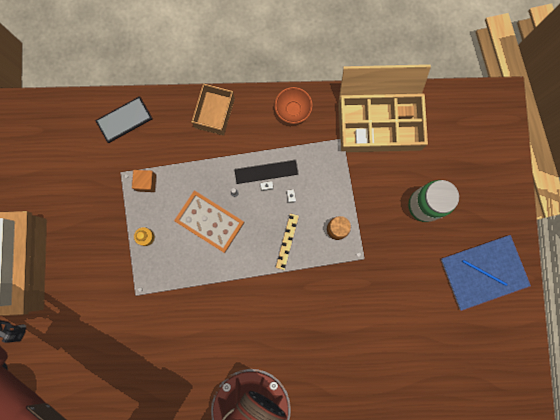

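View pics/side0.png

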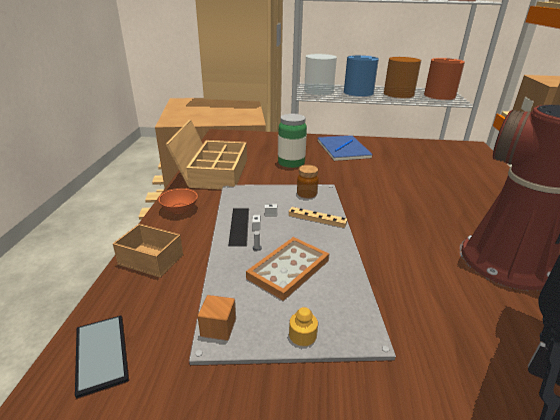

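Top view: the board has corners near (122,172), (346,139), (364,259) and (136,295). The bar runs (293,214)–(282,268), the case is around (210,221) and the pin is at (234,191). The dark strip is at (266,172), the jar at (340,227), the block at (143,180) and the weight at (144,237).

```bash
cat > h.py <<'E'
import cv2,numpy as np,pickle
from scipy.spatial.transform import Rotation as R
def cast(f,uv,z,T=None):
    T=f["T"] if T is None else T
    uv=np.atleast_2d(uv).astype(float)
    d=np.c_[(uv[:,0]-f["cx"])/f["fx"],(uv[:,1]-f["cy"])/f["fy"],np.ones(len(uv))]@T[:3,:3].T
    return T[:3,3]+d*((z-T[2,3])/d[:,2])[:,None]
def rect(f,m,z,T=None):
    "largest blob of a mask -> (centre xy, (long,short), angle of long axis deg) on plane z"
    c=max(cv2.findContours(m.astype(np.uint8),0,cv2.CHAIN_APPROX_NONE)[0],key=cv2.contourArea)[:,0]
    p=cast(f,c,z,T)[:,:2]
    b=cv2.boxPoints(cv2.minAreaRect((p*1000).astype(np.float32)))/1000
    e=[b[1]-b[0],b[2]-b[1]];e.sort(key=lambda v:-np.linalg.norm(v))
    return b.mean(0),[np.linalg.norm(v).round(4) for v in e],np.degrees(np.arctan2(e[0][1],e[0][0]))%180
def hsv(f): return cv2.cvtColor(f["color"],cv2.COLOR_RGB2HSV).astype(int)
E
python3 - <<'E'
from h import *
d=pickle.load(open("f0.pkl","rb"));f=d["top"];h=hsv(f);H,S,V=h[...,0],h[...,1],h[...,2]
k=np.ones((3,3),np.uint8)
roi=np.zeros(H.shape,bool);roi[130:305,110:375]=1
m=((S<40)&(V>90)&(V<230)&roi).astype(np.uint8)
m=cv2.morphologyEx(m,cv2.MORPH_OPEN,k)
B=rect(f,m,.012);print("board",B)
yaw=B[2]-90;c,s=np.cos(np.radians(yaw)),np.sin(np.radians(yaw));Rb=np.array([[c,-s],[s,c]])
tb=lambda p:(np.asarray(p)-B[0])@Rb
print("yaw",yaw)
def show(n,x0,y0,x1,y1,mm,z):
    q=np.zeros(H.shape,bool);q[y0:y1,x0:x1]=1
    t=rect(f,cv2.morphologyEx((mm&q).astype(np.uint8),cv2.MORPH_CLOSE,np.ones((9,9),np.uint8)),z)
    print(n,t[0].round(4),t[1],round(t[2],2),"board",tb(t[0]).round(4),round(t[2]-yaw,2))
show("strip",228,152,305,182,V<70,.012)
show("case",165,185,250,260,(S>110),.034)
show("bar",270,205,305,275,(S>80)|(V<70),.028)
show("jar",322,210,358,245,(S>110),.097)
show("pin",228,185,240,198,(V<90)|(V>200),.057)
for n,uv,z in(("pin",(234,191),.057),("ss",(266,185),.038),("es",(291,196),.038),("block",(143,180),.067),("wt",(144,236),.07)):
    p=cast(f,uv,z)[0,:2];print(n,p.round(3),tb(p).round(3))
E
```

```text
board (array([0.5437536 , 0.01471002], dtype=float32), [np.float32(0.6582), np.float32(0.3597)], np.float32(97.41333))
yaw 7.41333
strip [ 0.6693 -0.0584] [np.float32(0.1798), np.float32(0.043)] 97.35 board [ 0.1151 -0.0887] 89.94
case [0.5256 0.106 ] [np.float32(0.1705), np.float32(0.1048)] 56.13 board [-0.0062  0.0929] 48.72
bar [ 0.4551 -0.1144] [np.float32(0.1708), np.float32(0.0961)] 178.36 board [-0.1045 -0.1166] 170.95
jar [ 0.4897 -0.2548] [np.float32(0.0629), np.float32(0.0605)] 87.77 board [-0.0884 -0.2603] 80.35
pin [0.6016 0.0308] [np.float32(0.0175), np.float32(0.0165)] 54.62 board [0.0594 0.0085] 47.21
pin [0.606 0.031] [0.064 0.008]
ss [ 0.625 -0.059] [ 0.071 -0.083]
es [ 0.591 -0.13 ] [ 0.028 -0.149]
block [0.643 0.285] [0.133 0.255]
wt [0.485 0.28 ] [-0.024  0.271]
```

```bash
cat >> h.py <<'E'
B0=np.array([.5437,.0153]);YAW=7.38
def bw(p,yaw=None):
    c,s=np.cos(np.radians(YAW)),np.sin(np.radians(YAW));return B0+np.array([[c,-s],[s,c]])@np.asarray(p)
def wb(p):
    c,s=np.cos(np.radians(YAW)),np.sin(np.radians(YAW));return np.array([[c,s],[-s,c]])@(np.asarray(p)-B0)
def go(cur,yaw,tgt,tyaw):
    "shift in tool axes (tool down) and rz from commanded pose cur,yaw to tgt,tyaw"
    y=np.radians(yaw);c,s=np.cos(y),np.sin(y);d=np.asarray(tgt)-np.asarray(cur)
    rz=-((tyaw-yaw+180)%360-180)
    return np.round([c*d[0]+s*d[1],s*d[0]-c*d[1],-d[2],rz],4).tolist()
E
python3 - <<'E'
from h import *
d=pickle.load(open("f0.pkl","rb"));f=d["top"];h=hsv(f);H,S,V=h[...,0],h[...,1],h[...,2]
q=np.zeros(H.shape,bool);q[210:272,272:302]=1
m=((S>85)&(V>130)&(H>12)&(H<35)&q).astype(np.uint8)
m=cv2.morphologyEx(m,cv2.MORPH_CLOSE,np.ones((11,11),np.uint8))
t=rect(f,m,.028);print(t,wb(t[0]),t[2]-YAW)
c=t[0];a=np.radians(t[2]-180 if t[2]>90 else t[2]);u=np.array([np.cos(a),np.sin(a)])
g=c+.035*u;print("grasp",g,"rel board",wb(g))
E
```

```bash
python3 -c "
from h import *
print(go([.279,.559,.231],153.483,[.4967,-.1235,.231],163.69), go([.279,.559,.231],153.483,[.42,.2,.231],160))"
```

```text
[-0.4995, -0.5135, -0.0, -10.207] [-0.2864, -0.2583, -0.0, -6.517]
```

Units first: shifts go in shares of 0.8 m and turns go in shares of 120 degrees. So -0.3 m / 0.8 = -0.375, -0.27 m / 0.8 = -0.3375, -6 degrees / 120 = -0.05.

Request:
{"op": "send_path", "data": {
  "increments": [
    [[-0.0375,-0.0375,0],[0,0,-0.005]],
    [[-0.075,-0.075,0],[0,0,-0.01]],
    [[-0.1125,-0.1125,0],[0,0,-0.015]],
    [[-0.15,-0.15,0],[0,0,-0.02]],
    [[-0.1875,-0.1875,0],[0,0,-0.025]],
    [[-0.225,-0.225,0],[0,0,-0.03]],
    [[-0.2625,-0.2625,0],[0,0,-0.035]],
    [[-0.3,-0.3,0],[0,0,-0.04]],
    [[-0.3375,-0.3375,0],[0,0,-0.045]],
    [[-0.375,-0.375,0],[0,0,-0.05]]
  ],
  "jaw": 0.085
}}

```text
clock: 1.1
eef_pos: [0.4134, 0.1552, 0.231]
orientation: [-180.0, -0.0, 159.5]
contact_force: [-0.1, 0.5, 0.0]
grip_width: 0.085
grasp_force: 0.0
```

```bash
python3 -c "
from h import *
print(go([0,0,0],147.483,[0,0,0],153.483),R.from_rotvec([0,0,-6],degrees=True).inv().apply([-.1995,-.2135,0]))"
```

```text
[0.0, 0.0, 0.0, -6.0] [-0.17609029 -0.23318385  0.        ]
```

```bash
python3 - <<'E'
from station import r, eyes, ticket
o=r.get_obs();print(o["eef_pos"],o["orientation"],o["joint_vel"].round(1) if hasattr(o["joint_vel"],"round") else o["joint_vel"])
E
```

```text
[0.41337902 0.1552255  0.23096907] [-1.79994734e+02 -1.02363561e-02  1.59524346e+02] [-55.4  -4.6   3.8   0.1   0.4 -60.7]
```

Converted, -0.233 m / 0.8 = -0.2913, -0.176 m / 0.8 = -0.22, -4.2 degrees / 120 = -0.035.

Request:
{"op": "send_path", "data": {
  "increments": [
    [[-0.0313,-0.0413,0],[0,0,-0.005]],
    [[-0.0625,-0.0838,0],[0,0,-0.01]],
    [[-0.0938,-0.125,0],[0,0,-0.015]],
    [[-0.125,-0.1663,0],[0,0,-0.02]],
    [[-0.1563,-0.2088,0],[0,0,-0.025]],
    [[-0.1875,-0.25,0],[0,0,-0.03]],
    [[-0.22,-0.2913,0],[0,0,-0.035]],
    [[-0.22,-0.2913,0],[0,0,-0.035]],
    [[-0.22,-0.2913,0],[0,0,-0.035]]
  ]
}}

```text
clock: 2.0
eef_pos: [0.4962, -0.1234, 0.2306]
orientation: [180.0, -0.1, 163.6]
contact_force: [-0.4, 0.2, 0.1]
grip_width: 0.085
grasp_force: 0.0
```

```bash
python3 - <<'E'
from station import r, eyes, ticket
from h import *
o=r.get_obs();f=eyes.grab_frame("wrist");print(o["eef_pos"],o["orientation"])
T=np.eye(4);T[:3,3]=o["eef_pos"];T[:3,:3]=R.from_euler("xyz",o["orientation"],degrees=True).as_matrix()
f["T"]=T@f["hand_eye"];pickle.dump(f,open("w1.pkl","wb"));cv2.imwrite("pics/w1.png",f["color"][:,:,::-1])
print(np.round(f["hand_eye"],3).tolist())
E
```

```text
[ 0.49620661 -0.12343937  0.2306029 ] [ 1.79958391e+02 -1.09504883e-01  1.63552223e+02]
[[-0.001, -0.945, -0.327, 0.085], [1.0, -0.001, -0.001, 0.0], [0.0, -0.327, 0.945, -0.143], [0.0, 0.0, 0.0, 1.0]]
```

View pics/w1.png

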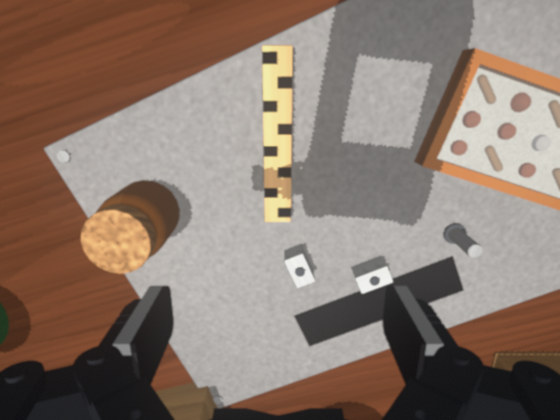

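The wrist view shows the bar upright at x 263–295, y 46–222. The strip corners are near (295,316), (452,257), (463,290) and (310,346); the pin foot is at (453,232) and the stops at (299,267) and (373,278). I'll cross-check the poses with it.

```bash
python3 - <<'E'
from h import *
f=pickle.load(open("w1.pkl","rb"));h=hsv(f);H,S,V=h[...,0],h[...,1],h[...,2]
q=np.zeros(H.shape,bool);q[40:230,255:301]=1
m=((S>85)&(V>110)&(H>12)&(H<35)&q).astype(np.uint8)
m=cv2.morphologyEx(m,cv2.MORPH_CLOSE,np.ones((25,25),np.uint8))
t=rect(f,m,.028);print("bar",t,wb(t[0]),t[2]-YAW)
s=cast(f,[(295,316),(452,257),(463,290),(310,346)],.012)[:,:2];print("strip",s.mean(0),wb(s.mean(0)),[np.degrees(np.arctan2(*(a-b)[::-1]))%180 for a,b in((s[1],s[0]),(s[2],s[3]))])
p=cast(f,[(453,232)],.012)[0,:2];print("pin foot",wb(p))
p=cast(f,[(119,242)],.097)[0,:2];print("jar",wb(p))
# case: corners seen near right
E
```

```text
bar (array([ 0.46174717, -0.11286466], dtype=float32), [np.float32(0.1577), np.float32(0.0253)], np.float32(162.89182)) [-0.09773662 -0.11657616] 155.51181
strip [ 0.66989466 -0.05778782] [ 0.11576118 -0.088692  ] [np.float64(97.34679572573616), np.float64(97.56627992578797)]
pin foot [0.06592682 0.01092405]
jar [-0.08359582 -0.26269961]
```

Converted, 0.215 m / 0.8 = 0.2688, 0.205 m / 0.8 = 0.2563.

Request:
{"op": "send_path", "data": {
  "increments": [
    [[0,0,0.05],[0,0,0]],
    [[0,0,0.1],[0,0,0]],
    [[0,0,0.15],[0,0,0]],
    [[0,0,0.1938],[0,0,0]],
    [[0,0,0.2313],[0,0,0]],
    [[0,0,0.2563],[0,0,0]],
    [[0,0,0.2688],[0,0,0]],
    [[0,0,0.2688],[0,0,0]]
  ],
  "jaw": 0.06
}}

```text
clock: 2.85
eef_pos: [0.4952, -0.1213, 0.015]
orientation: [180.0, -0.2, 163.8]
contact_force: [-0.9, 0.5, -0.5]
grip_width: 0.0597
grasp_force: 0.0
```

Request:
{"op": "send_path", "data": {
  "increments": [
    [[0,0,0],[0,0,0]],
    [[0,0,0],[0,0,0]],
    [[0,0,0],[0,0,0]],
    [[0,0,0],[0,0,0]],
    [[0,0,0],[0,0,0]],
    [[0,0,0],[0,0,0]],
    [[0,0,0],[0,0,0]]
  ],
  "jaw": 0.015,
  "grip_n": 30
}}

```text
clock: 3.55
eef_pos: [0.4983, -0.1236, 0.0181]
orientation: [180.0, 0.2, 163.7]
contact_force: [0.1, 1.6, 5.9]
grip_width: 0.025
grasp_force: 30.5
```

```bash
python3 - <<'E'
from h import *
# commanded now (.4967,-.1235,.016) yaw163.69; grip centre = bar centre + ~.035; place so bar centre at strip centre
c=np.array([.4967,-.1235])
u=np.array([np.cos(np.radians(-16.8)),np.sin(np.radians(-16.8))]);off=(c-np.array([.4624,-.1133]))@u
s=np.array([.6695,-.058]);a=np.radians(97.4-180);t=s+off*np.array([np.cos(a),np.sin(a)])
# rotation -66.1 keeps the bar axis relative to tool
print(off,t,wb(t),go([*c,.016],163.69,[*t,.016],97.4))
E
```

```text
0.03578418309418351 [ 0.67410885 -0.09348614] [ 0.11535503 -0.12463591] [-0.1618, 0.0786, -0.0, 66.29]
```

Converted, -0.14 m / 0.8 = -0.175, -0.12 m / 0.8 = -0.15, 56 degrees / 120 = 0.4667.

Request:
{"op": "send_path", "data": {
  "increments": [
    [[0,0,-0.0375],[0,0,0]],
    [[0,0,-0.0875],[0,0,0]],
    [[0,0,-0.125],[0,0,0]],
    [[-0.025,0.0125,-0.125],[0,0,0.0667]],
    [[-0.05,0.025,-0.125],[0,0,0.1333]],
    [[-0.075,0.0375,-0.125],[0,0,0.2]],
    [[-0.1,0.05,-0.125],[0,0,0.2667]],
    [[-0.125,0.0625,-0.125],[0,0,0.3333]],
    [[-0.15,0.075,-0.125],[0,0,0.4]],
    [[-0.175,0.0875,-0.125],[0,0,0.4667]]
  ]
}}

```text
clock: 4.55
eef_pos: [0.6512, -0.095, 0.1159]
orientation: [-180.0, -0.0, 107.3]
contact_force: [0.5, -0.5, -0.1]
grip_width: 0.0249
grasp_force: 29.9
```

```bash
python3 - <<'E'
from h import *
print(R.from_rotvec([0,0,56],degrees=True).inv().apply([-.0218,.0086,0]))
E
```

```text
[-0.00506068  0.02288208  0.        ]
```

Converted, 0.023 m / 0.8 = 0.0288, 0.012 m / 0.8 = 0.015, 10.3 degrees / 120 = 0.0858.

Request:
{"op": "send_path", "data": {
  "increments": [
    [[-0.0038,0.015,0],[0,0,0.0417]],
    [[-0.0063,0.0288,0],[0,0,0.0858]],
    [[-0.0063,0.0288,0],[0,0,0.0858]],
    [[-0.0063,0.0288,0],[0,0,0.0858]],
    [[-0.0063,0.0288,0],[0,0,0.0858]]
  ]
}}

```text
clock: 5.05
eef_pos: [0.6732, -0.093, 0.116]
orientation: [-179.9, -0.0, 97.4]
contact_force: [-0.5, -0.2, -0.5]
grip_width: 0.0256
grasp_force: 29.8
```

```bash
python3 - <<'E'
from station import r, eyes, ticket
from h import *
o=r.get_obs();f=eyes.grab_frame("wrist");print(o["eef_pos"],o["orientation"],wb(o["eef_pos"][:2]))
T=np.eye(4);T[:3,3]=o["eef_pos"];T[:3,:3]=R.from_euler("xyz",o["orientation"],degrees=True).as_matrix()
f["T"]=T@f["hand_eye"];pickle.dump(f,open("w2.pkl","wb"));cv2.imwrite("pics/w2.png",f["color"][:,:,::-1])
E
```

```text
[ 0.6732301  -0.09301097  0.11595006] [-1.79931893e+02 -1.57968822e-02  9.74459121e+01] [ 0.11454459 -0.1240518 ]
```

View pics/w2.png

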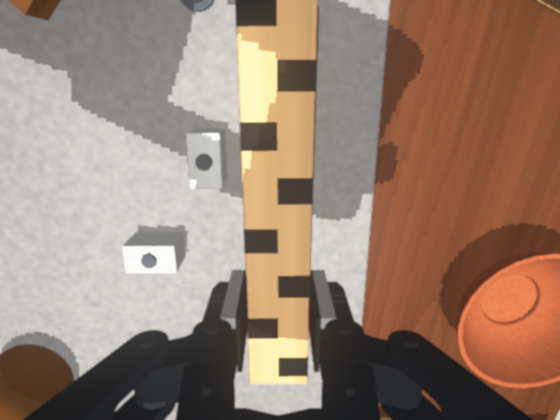

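The bar is held straight in line with the tool (centred near column 278), with its stop-side neighbours clear. Lowering it now.

Converted, 0.098 m / 0.8 = 0.1225, 0.096 m / 0.8 = 0.12.

Request:
{"op": "send_path", "data": {
  "increments": [
    [[0,0,0.0375],[0,0,0]],
    [[0,0,0.075],[0,0,0]],
    [[0,0,0.1],[0,0,0]],
    [[0,0,0.1125],[0,0,0]],
    [[0,0,0.12],[0,0,0]],
    [[0,0,0.1225],[0,0,0]],
    [[0,0,0.1225],[0,0,0]]
  ]
}}

```text
clock: 5.8
eef_pos: [0.675, -0.0932, 0.0193]
orientation: [179.9, 0.0, 97.4]
contact_force: [0.0, -0.1, -0.3]
grip_width: 0.0253
grasp_force: 29.9
```

Request:
{"op": "send_path", "data": {
  "increments": [
    [[0,0,0],[0,0,0]],
    [[0,0,0],[0,0,0]],
    [[0,0,0],[0,0,0]],
    [[0,0,-0.025],[0,0,0]],
    [[0,0,-0.075],[0,0,0]],
    [[0,0,-0.125],[0,0,0]],
    [[0,0,-0.1625],[0,0,0]]
  ],
  "jaw": 0.05
}}

```text
clock: 6.5
eef_pos: [0.6754, -0.0932, 0.1517]
orientation: [179.8, 0.1, 97.4]
contact_force: [0.5, -0.3, 0.2]
grip_width: 0.0498
grasp_force: 0.0
```

```bash
python3 - <<'E'
from h import *
# contour planning of the case: board frame
c=wb([.5256,.106]);a=np.radians(56.13-YAW)   # long axis direction
y=np.array([np.cos(a),np.sin(a)]); x=np.array([y[1],-y[0]])
print("case c",c,"x axis",x,"y axis",y)
for sx in(-1,1):
  for sy in(-1,1): print(sx,sy,(c+sx*.0525*x+sy*.085*y).round(4))
pin=np.array([.067,.010]);d=pin-c;print("pin in case frame",d@x,d@y)
E
```

```text
case c [-0.0062997   0.09227358] x axis [ 0.75183981 -0.65934582] y axis [0.65934582 0.75183981]
-1 -1 [-0.1018  0.063 ]
-1 1 [0.0103 0.1908]
1 -1 [-0.0229 -0.0062]
1 1 [0.0892 0.1216]
pin in case frame 0.10935637190698759 -0.013526704846017227
```

```bash
python3 - <<'E'
from station import r, eyes, ticket
from h import *
o=r.get_obs();print(o["eef_pos"])
t=bw([.0695,.1787]);print(t);print(go([.6745,-.0933,.15],97.4,[*t,.15],56.13))
E
```

```text
[ 0.67535034 -0.09317876  0.15174759]
[0.58967035 0.2014469 ]
[0.3032, -0.0462, -0.0, 41.27]
```

Converted, 0.303 m / 0.8 = 0.3788, 0.28 m / 0.8 = 0.35, 41.3 degrees / 120 = 0.3442.

Request:
{"op": "send_path", "data": {
  "increments": [
    [[0.05,-0.0075,0],[0,0,0.0417]],
    [[0.1,-0.015,0],[0,0,0.0833]],
    [[0.15,-0.0225,0],[0,0,0.1333]],
    [[0.2,-0.03,0],[0,0,0.1833]],
    [[0.25,-0.0375,0],[0,0,0.2333]],
    [[0.3,-0.045,0],[0,0,0.2833]],
    [[0.35,-0.0525,0],[0,0,0.3333]],
    [[0.3788,-0.0575,0],[0,0,0.3442]],
    [[0.3788,-0.0575,0],[0,0,0.3442]],
    [[0.3788,-0.0575,0],[0,0,0.3442]]
  ],
  "jaw": 0.06
}}

```text
clock: 7.5
eef_pos: [0.5897, 0.2018, 0.1487]
orientation: [179.9, -0.0, 56.2]
contact_force: [-0.2, -0.5, -1.5]
grip_width: 0.0599
grasp_force: 0.0
```

```bash
python3 - <<'E'
from station import r, eyes, ticket
from h import *
o=r.get_obs();print(o["eef_pos"],o["orientation"])
f=eyes.grab_frame("top");cv2.imwrite("pics/top1.png",cv2.resize(f["color"][130:305,110:375,::-1],None,fx=3,fy=3));pickle.dump(f,open("t1.pkl","wb"))
h=hsv(f);H,S,V=h[...,0],h[...,1],h[...,2]
q=np.zeros(H.shape,bool);q[140:195,225:310]=1
m=((S>85)&(V>110)&(H>12)&(H<35)&q).astype(np.uint8)
m=cv2.morphologyEx(m,cv2.MORPH_CLOSE,np.ones((11,11),np.uint8))
t=rect(f,m,.028);print("bar",t,wb(t[0]),t[2]-YAW)
E
```

```text
[0.58969361 0.20183653 0.14867324] [ 1.79943012e+02 -1.90178171e-03  5.61870947e+01]
bar (array([ 0.6693341 , -0.05718137], dtype=float32), [np.float32(0.1618), np.float32(0.0281)], np.float32(97.58204)) [ 0.11528318 -0.08801857] 90.20204
```

View pics/top1.png

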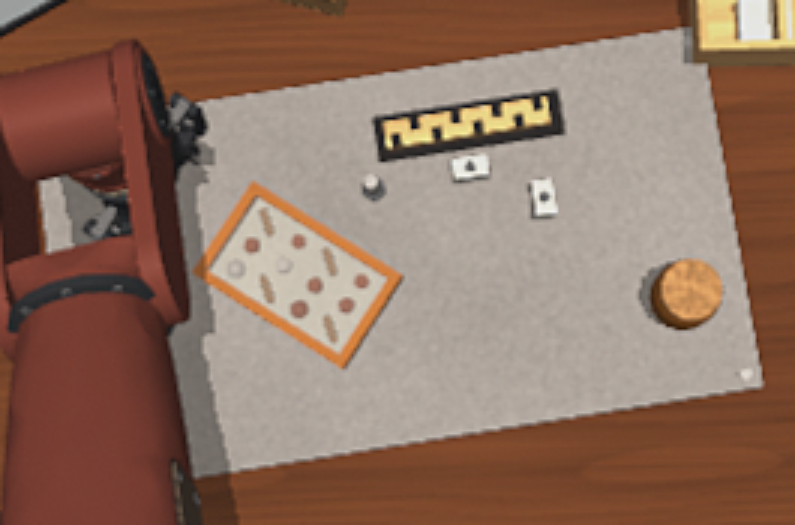

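Bar lies centred on the strip (crop 385–552, 95–150). Next, descend behind the case's +y end to shift the case endwise, so that the pin meets it left of its middle.

Converted, 0.133 m / 0.8 = 0.1663, 0.125 m / 0.8 = 0.1563.

Request:
{"op": "send_path", "data": {
  "increments": [
    [[0,0,0.05],[0,0,0]],
    [[0,0,0.1],[0,0,0]],
    [[0,0,0.1375],[0,0,0]],
    [[0,0,0.1563],[0,0,0]],
    [[0,0,0.1663],[0,0,0]],
    [[0,0,0.1663],[0,0,0]]
  ]
}}

```text
clock: 8.15
eef_pos: [0.5898, 0.2009, 0.0149]
orientation: [-180.0, 0.0, 56.0]
contact_force: [-0.3, -0.2, -0.4]
grip_width: 0.0604
grasp_force: 0.0
```

Request:
{"op": "send_path", "data": {
  "increments": [
    [[-0.0075,0,0],[0,0,0]],
    [[-0.015,0,0],[0,0,0]],
    [[-0.0225,0,0],[0,0,0]],
    [[-0.03,0,0],[0,0,0]],
    [[-0.035,0,0],[0,0,0]],
    [[-0.04,0,0],[0,0,0]]
  ]
}}

```text
clock: 8.75
eef_pos: [0.5734, 0.1757, 0.0169]
orientation: [179.9, -0.2, 56.1]
contact_force: [2.3, 4.0, 3.3]
grip_width: 0.0598
grasp_force: 2.4
```

Request:
{"op": "send_path", "data": {
  "increments": [
    [[-0.005,0,0],[0,0,0]],
    [[-0.01,0,0],[0,0,0]],
    [[-0.015,0,0],[0,0,0]],
    [[-0.02,0,0],[0,0,0]],
    [[-0.025,0,0],[0,0,0]],
    [[-0.0288,0,0],[0,0,0]],
    [[-0.0288,0,0],[0,0,0]]
  ]
}}

```text
clock: 9.45
eef_pos: [0.5599, 0.1559, 0.0161]
orientation: [179.9, -0.1, 56.1]
contact_force: [3.4, 2.8, 3.2]
grip_width: 0.06
grasp_force: 2.1
```

Converted, -0.08 m / 0.8 = -0.1, 0.02 m / 0.8 = 0.025.

Request:
{"op": "send_path", "data": {
  "increments": [
    [[0.0125,0,0],[0,0,0]],
    [[0.025,0,-0.0125],[0,0,0]],
    [[0.025,0,-0.0625],[0,0,0]],
    [[0.025,0,-0.1],[0,0,0]]
  ]
}}

```text
clock: 9.85
eef_pos: [0.569, 0.1729, 0.0954]
orientation: [-179.9, 0.2, 56.1]
contact_force: [0.7, 0.2, 0.1]
grip_width: 0.0601
grasp_force: 0.0
```

```bash
python3 - <<'E'
from station import r, eyes, ticket
from h import *
o=r.get_obs();cur=o["eef_pos"];print(cur)
x=np.array([.7518,-.6593]);y=np.array([.6593,.7518]);c=np.array([-.0300,.0653])
t=bw(c-.085*x-.02*y);print(wb(t),t,np.linalg.norm(t));print(go([*cur[:2],.1],56.13,[*t,.1],146.13))
E
```

```text
[0.56904855 0.17287646 0.09541447]
[-0.107089   0.1063045] [0.42384337 0.10696836] 0.4371331936964454
[-0.1356, -0.0838, -0.0, -90.0]
```

Converted, -0.1356 m / 0.8 = -0.1695, -0.125 m / 0.8 = -0.1563, -80 degrees / 120 = -0.6667.

Request:
{"op": "send_path", "data": {
  "increments": [
    [[-0.0125,-0.01,-0.025],[0,0,-0.0667]],
    [[-0.0313,-0.0188,-0.025],[0,0,-0.1333]],
    [[-0.05,-0.0313,-0.025],[0,0,-0.2]],
    [[-0.0688,-0.0425,-0.025],[0,0,-0.2667]],
    [[-0.0875,-0.0538,-0.025],[0,0,-0.3333]],
    [[-0.1063,-0.065,-0.025],[0,0,-0.4]],
    [[-0.125,-0.0775,-0.025],[0,0,-0.4667]],
    [[-0.1438,-0.0888,-0.025],[0,0,-0.5333]],
    [[-0.1563,-0.1,-0.025],[0,0,-0.6]],
    [[-0.1695,-0.1063,-0.025],[0,0,-0.6667]]
  ]
}}

```text
clock: 10.85
eef_pos: [0.422, 0.1075, 0.1148]
orientation: [-179.8, -0.1, 136.5]
contact_force: [0.7, 0.4, -0.1]
grip_width: 0.0602
grasp_force: 0.0
```

Request:
{"op": "send_path", "data": {
  "increments": [
    [[0,0,0],[0,0,-0.0417]],
    [[0,0,0],[0,0,-0.0833]],
    [[0,0,0],[0,0,-0.0833]],
    [[0,0,0],[0,0,-0.0833]]
  ]
}}

```text
clock: 11.25
eef_pos: [0.4234, 0.1076, 0.1151]
orientation: [-179.9, -0.1, 146.0]
contact_force: [-0.5, 0.1, 0.8]
grip_width: 0.0598
grasp_force: 0.0
```

```bash
cat > look.py <<'E'
from station import r, eyes, ticket
from h import *
import sys
n=sys.argv[1]
o=r.get_obs();print("tcp",o["eef_pos"].round(4),"yaw",round(o["orientation"][2],2),"board",wb(o["eef_pos"][:2]).round(4))
T=np.eye(4);T[:3,3]=o["eef_pos"];T[:3,:3]=R.from_euler("xyz",o["orientation"],degrees=True).as_matrix()
w=eyes.grab_frame("wrist");w["T"]=T@w["hand_eye"];cv2.imwrite(f"pics/{n}w.png",w["color"][:,:,::-1])
f=eyes.grab_frame("top");cv2.imwrite(f"pics/{n}t.png",cv2.resize(f["color"][130:305,110:375,::-1],None,fx=3,fy=3))
s=eyes.grab_frame("side");cv2.imwrite(f"pics/{n}s.png",s["color"][:,:,::-1])
pickle.dump(dict(wrist=w,top=f,side=s),open(n+".pkl","wb"))
for k,g in(("wrist",w),("top",f),("side",s)):
    h=hsv(g);m=((h[...,0]>5)&(h[...,0]<16)&(h[...,1]>170)&(h[...,2]>150)).astype(np.uint8)  # orange frame
    if k=="top": z=np.zeros_like(m);z[150:270,165:300]=1;m*=z
    m=cv2.morphologyEx(m,cv2.MORPH_CLOSE,np.ones((5,5),np.uint8))
    try: t=rect(g,m,.034,g["T"]);print(k,t[0],t[1],"board",wb(t[0]).round(4),round(float(t[2]-YAW),2))
    except Exception as e: print(k,e)
E
python3 look.py a
```

```text
tcp [0.4234 0.1076 0.1151] yaw 146.01 board [-0.1074  0.107 ]
wrist max() iterable argument is empty
top [0.5049143  0.07595298] [np.float32(0.1678), np.float32(0.1012)] board [-0.0307  0.0651] 48.8
side [ 0.8639968  -0.15512213] [np.float32(0.11), np.float32(0.1073)] board [ 0.2958 -0.2102] -0.62
```

Converted, 0.1 m / 0.8 = 0.125, 0.095 m / 0.8 = 0.1188.

Request:
{"op": "send_path", "data": {
  "increments": [
    [[0,0,0.0375],[0,0,0]],
    [[0,0,0.075],[0,0,0]],
    [[0,0,0.1063],[0,0,0]],
    [[0,0,0.1188],[0,0,0]],
    [[0,0,0.125],[0,0,0]],
    [[-0.01,0,0.125],[0,0,0]],
    [[-0.0175,0,0.125],[0,0,0]],
    [[-0.0225,0,0.125],[0,0,0]]
  ]
}}

```text
clock: 12.2
eef_pos: [0.4413, 0.0971, 0.0168]
orientation: [179.9, 0.2, 146.1]
contact_force: [0.5, 0.4, 0.4]
grip_width: 0.0597
grasp_force: 0.0
```

Request:
{"op": "send_path", "data": {
  "increments": [
    [[-0.005,0,0],[0,0,0]],
    [[-0.01,0,0],[0,0,0]],
    [[-0.015,0,0],[0,0,0]],
    [[-0.02,0,0],[0,0,0]],
    [[-0.025,0,0],[0,0,0]],
    [[-0.03,0,0],[0,0,0]],
    [[-0.035,0,0],[0,0,0]],
    [[-0.04,0,0],[0,0,0]],
    [[-0.045,0,0],[0,0,0]],
    [[-0.05,0,0],[0,0,0]]
  ]
}}

```text
clock: 13.2
eef_pos: [0.4708, 0.0755, 0.0152]
orientation: [-179.9, -0.2, 146.1]
contact_force: [-4.4, 2.9, 5.3]
grip_width: 0.0601
grasp_force: 2.7
```

```bash
python3 look.py b
```

```text
tcp [0.4708 0.0755 0.0152] yaw 146.09 board [-0.0646  0.069 ]
wrist max() iterable argument is empty
top [0.53439015 0.05455133] [np.float32(0.1674), np.float32(0.1009)] board [-0.0042  0.0401] 48.51
side [ 0.8653119  -0.15276594] [np.float32(0.1083), np.float32(0.1072)] board [ 0.2974 -0.208 ] 163.24
```

```bash
cat > arc.py <<'E'
from h import *
import sys
# args: current TCP board x,y and yaw (board), list of case askew angles -> tool rows
cx,cy,yaw,yp,off=map(float,sys.argv[1:6])
pin=np.array([.067,.010])
for th in map(float,sys.argv[6:]):
    r=np.radians(-th);M=np.array([[np.cos(r),-np.sin(r)],[np.sin(r),np.cos(r)]])
    t=pin-M@[.0595,yp]+M@[-.0635,off]
    print(th,t.round(4),go([cx,cy,0],yaw,[*t,0],180-th))
E
# commanded yaw 146.13-7.38=138.75 board
python3 - <<'E'
from h import *
c=np.array([.5702,.1723]);y=np.radians(56.13)
c=c+np.array([np.cos(y)*-.1356+np.sin(y)*-.085,np.sin(y)*-.1356-np.cos(y)*-.085]);y=np.radians(146.13)
c=c-.058*np.array([np.cos(y),np.sin(y)]);print(c,wb(c))
E
python3 arc.py -.0646 .069 138.75 .0246 -.02 41.4 36 30 24 18 12 6 0
```

```text
[0.47221049 0.07475813] [-0.06325993  0.06814837]
41.4 [-0.0548  0.0579] [-0.0147, -0.0019, -0.0, 0.15]
36.0 [-0.0587  0.0462] [-0.0194, -0.0133, -0.0, -5.25]
30.0 [-0.0618  0.0329] [-0.0259, -0.0253, -0.0, -11.25]
24.0 [-0.0635  0.0193] [-0.0336, -0.0367, -0.0, -17.25]
18.0 [-0.0638  0.0056] [-0.0424, -0.0471, -0.0, -23.25]
12.0 [-0.0626 -0.0081] [-0.0523, -0.0566, -0.0, -29.25]
6.0 [-0.06   -0.0215] [-0.0631, -0.065, -0.0, -35.25]
0.0 [-0.056  -0.0346] [-0.0748, -0.0722, -0.0, -41.25]
```

Converted, -0.0145 m / 0.8 = -0.0181, -0.0135 m / 0.8 = -0.0169.

Request:
{"op": "send_path", "data": {
  "increments": [
    [[-0.005,0,0],[0,0,0]],
    [[-0.01,0,0],[0,0,0]],
    [[-0.0138,-0.0013,0],[0,0,0]],
    [[-0.0169,-0.0019,0],[0,0,0]],
    [[-0.0181,-0.0025,0],[0,0,0]],
    [[-0.0181,-0.0025,0],[0,0,0]]
  ]
}}

```text
clock: 13.95
eef_pos: [0.4823, 0.066, 0.0151]
orientation: [180.0, -0.1, 146.1]
contact_force: [-2.8, 4.0, 1.6]
grip_width: 0.06
grasp_force: 2.6
```

```bash
python3 look.py c
```

```text
tcp [0.4823 0.066  0.0151] yaw 146.06 board [-0.0544  0.0582]
wrist max() iterable argument is empty
top [0.54562974 0.0456906 ] [np.float32(0.1678), np.float32(0.1002)] board [0.0058 0.0299] 48.57
side [ 0.8649571  -0.15499559] [np.float32(0.1081), np.float32(0.1073)] board [ 0.2967 -0.2102] -0.55
```

```bash
python3 arc.py -.0544 .0582 138.75 .0257 -.02 41.25 37 33 29 25 21 17 13 9 5 0
```

```text
41.25 [-0.0556  0.0567] [-0.0001, -0.0019, -0.0, -0.0]
37.0 [-0.0587  0.0475] [-0.0038, -0.0109, -0.0, -4.25]
33.0 [-0.061   0.0387] [-0.0079, -0.0191, -0.0, -8.25]
29.0 [-0.0627  0.0297] [-0.0126, -0.027, -0.0, -12.25]
25.0 [-0.0638  0.0206] [-0.0178, -0.0345, -0.0, -16.25]
21.0 [-0.0642  0.0114] [-0.0235, -0.0416, -0.0, -20.25]
17.0 [-0.064   0.0023] [-0.0297, -0.0484, -0.0, -24.25]
13.0 [-0.0631 -0.0069] [-0.0363, -0.0547, -0.0, -28.25]
9.0 [-0.0616 -0.0159] [-0.0434, -0.0605, -0.0, -32.25]
5.0 [-0.0595 -0.0248] [-0.0509, -0.0658, -0.0, -36.25]
0.0 [-0.056  -0.0357] [-0.0607, -0.0717, -0.0, -41.25]
```

Converted, -0.0325 m / 0.8 = -0.0406, -0.002 m / 0.8 = -0.0025, -16.25 degrees / 120 = -0.1354.

Request:
{"op": "send_path", "data": {
  "increments": [
    [[-0.0025,-0.005,0],[0,0,-0.0167]],
    [[-0.0056,-0.0113,0],[0,0,-0.0354]],
    [[-0.0084,-0.0163,0],[0,0,-0.0521]],
    [[-0.0109,-0.0213,0],[0,0,-0.0688]],
    [[-0.0138,-0.0263,0],[0,0,-0.0854]],
    [[-0.0168,-0.0313,0],[0,0,-0.1021]],
    [[-0.0198,-0.036,0],[0,0,-0.1188]],
    [[-0.0231,-0.0406,0],[0,0,-0.1354]],
    [[-0.0231,-0.0406,0],[0,0,-0.1354]]
  ]
}}

```text
clock: 15.0
eef_pos: [0.4785, 0.0284, 0.015]
orientation: [-180.0, -0.2, 162.4]
contact_force: [-4.9, 4.3, 3.6]
grip_width: 0.0601
grasp_force: 3.0
```

```bash
python3 look.py d
```

```text
tcp [0.4785 0.0284 0.015 ] yaw 162.36 board [-0.063   0.0214]
wrist max() iterable argument is empty
top [0.54710495 0.02799588] [np.float32(0.168), np.float32(0.0983)] board [0.005  0.0122] 66.0
side [ 0.86416465 -0.15276422] [np.float32(0.1097), np.float32(0.1065)] board [ 0.2962 -0.2078] 8.03
```

```bash
python3 arc.py -.0630 .0214 155 .0240 -.02 25 21 17 13 9 5 0
```

```text
25.0 [-0.0631  0.0221] [0.0004, 0.0006, -0.0, -0.0]
21.0 [-0.0636  0.013 ] [-0.003, -0.0079, -0.0, -4.0]
17.0 [-0.0635  0.0039] [-0.007, -0.0161, -0.0, -8.0]
13.0 [-0.0627 -0.0052] [-0.0115, -0.024, -0.0, -12.0]
9.0 [-0.0614 -0.0142] [-0.0165, -0.0316, -0.0, -16.0]
5.0 [-0.0594 -0.0231] [-0.0221, -0.0388, -0.0, -20.0]
0.0 [-0.056 -0.034] [-0.0298, -0.0473, -0.0, -25.0]
```

Converted, -0.039 m / 0.8 = -0.0488, -0.0355 m / 0.8 = -0.0444, -20 degrees / 120 = -0.1667.

Request:
{"op": "send_path", "data": {
  "increments": [
    [[-0.0023,-0.0056,0],[0,0,-0.0167]],
    [[-0.0044,-0.0106,0],[0,0,-0.0333]],
    [[-0.0069,-0.0156,0],[0,0,-0.05]],
    [[-0.0094,-0.0206,0],[0,0,-0.0667]],
    [[-0.0121,-0.0256,0],[0,0,-0.0833]],
    [[-0.015,-0.0306,0],[0,0,-0.1]],
    [[-0.0181,-0.035,0],[0,0,-0.1167]],
    [[-0.0213,-0.04,0],[0,0,-0.1333]],
    [[-0.0248,-0.0444,0],[0,0,-0.15]],
    [[-0.0281,-0.0488,0],[0,0,-0.1667]]
  ]
}}

```text
clock: 16.15
eef_pos: [0.4885, -0.0159, 0.0148]
orientation: [180.0, -0.2, -177.6]
contact_force: [-2.9, 1.6, 1.6]
grip_width: 0.06
grasp_force: 1.5
```

```bash
python3 look.py e
```

```text
tcp [ 0.4885 -0.0159  0.0148] yaw -177.56 board [-0.0588 -0.0239]
wrist max() iterable argument is empty
top [0.5692717  0.01104901] [np.float32(0.1659), np.float32(0.0658)] board [ 0.0248 -0.0075] 88.59
side [ 0.8639968  -0.15512213] [np.float32(0.11), np.float32(0.1073)] board [ 0.2958 -0.2102] -0.62
```

```bash
python3 -c "
from h import *
for t,y in(([-.0577,-.0284],177.5),([-.0557,-.034],180),([-.0535,-.034],180)): print(go([-.0588,-.0239,0],175,[*t,0],y))"
```

```text
[-0.0015, -0.0044, -0.0, -2.5]
[-0.004, -0.0098, -0.0, -5.0]
[-0.0062, -0.0096, -0.0, -5.0]
```

Converted, -0.01 m / 0.8 = -0.0125, -0.0098 m / 0.8 = -0.0123, -5 degrees / 120 = -0.0417.

Request:
{"op": "send_path", "data": {
  "increments": [
    [[-0.0019,-0.0055,0],[0,0,-0.0208]],
    [[-0.005,-0.0123,0],[0,0,-0.0417]],
    [[-0.0056,-0.0123,0],[0,0,-0.0417]],
    [[-0.0063,-0.0125,0],[0,0,-0.0417]],
    [[-0.0069,-0.0125,0],[0,0,-0.0417]],
    [[-0.0075,-0.0125,0],[0,0,-0.0417]]
  ]
}}

```text
clock: 16.9
eef_pos: [0.4927, -0.0256, 0.0146]
orientation: [179.9, -0.5, -172.6]
contact_force: [-10.5, -0.4, 7.9]
grip_width: 0.0597
grasp_force: 5.1
```

```bash
python3 look.py g
```

```text
tcp [ 0.4927 -0.0256  0.0146] yaw -172.61 board [-0.0559 -0.034 ]
wrist max() iterable argument is empty
top [0.5650097  0.00928219] [np.float32(0.1656), np.float32(0.0749)] board [ 0.0204 -0.0087] 90.53
side [ 0.86424845 -0.15279807] [np.float32(0.1081), np.float32(0.107)] board [ 0.2963 -0.2079] 139.88
```

Converted, -0.1 m / 0.8 = -0.125, 0.03 m / 0.8 = 0.0375.

Request:
{"op": "send_path", "data": {
  "increments": [
    [[0.0063,0,0],[0,0,0]],
    [[0.0188,0,0],[0,0,0]],
    [[0.0375,0,-0.025],[0,0,0]],
    [[0.0375,0,-0.075],[0,0,0]],
    [[0.0375,0,-0.125],[0,0,0]],
    [[0.0375,0,-0.125],[0,0,0]]
  ]
}}

```text
clock: 17.65
eef_pos: [0.4723, -0.031, 0.122]
orientation: [-179.7, 0.9, -172.7]
contact_force: [0.4, -1.5, 0.4]
grip_width: 0.0602
grasp_force: 0.0
```

```bash
python3 look.py i;  python3 -c "
from h import *
print(go([-.084,-.034,0],180,[.012,.112,0],90))"
```

```text
tcp [ 0.4723 -0.031   0.122 ] yaw -172.7 board [-0.0768 -0.0367]
wrist max() iterable argument is empty
top [0.5720353  0.01015553] [np.float32(0.1656), np.float32(0.0615)] board [ 0.0274 -0.0087] 90.29
side [ 0.863612   -0.15191436] [np.float32(0.11), np.float32(0.1009)] board [ 0.2958 -0.2069] -0.55
[-0.096, 0.146, -0.0, 90.0]
```

View pics/it.png

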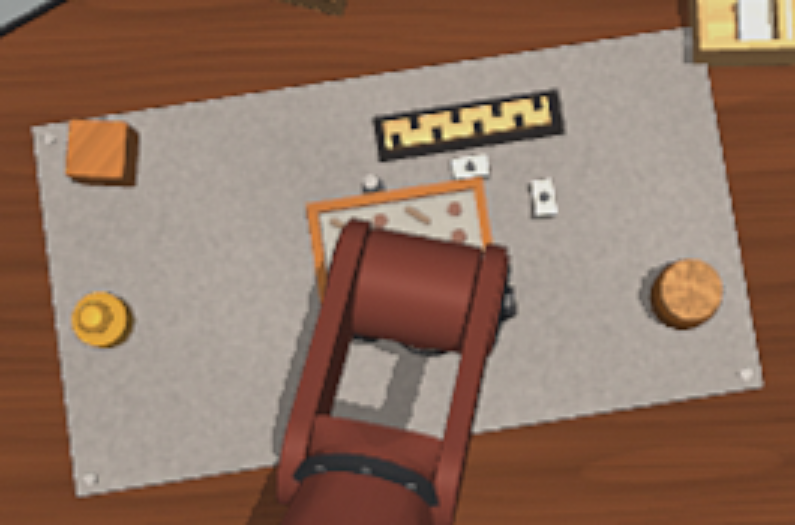

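The case lies flush with the pin and side stop, crop corners near (310,203) and (482,182); the bystanders haven't moved. Now to its left end.

Units first: shifts go in shares of 0.8 m and turns go in shares of 120 degrees. So 0.151 m / 0.8 = 0.1888, -0.03 m / 0.8 = -0.0375, 81 degrees / 120 = 0.675.

Request:
{"op": "send_path", "data": {
  "increments": [
    [[-0.0125,0.0188,0],[0,0,0.0692]],
    [[-0.025,0.0375,0],[0,0,0.1383]],
    [[-0.0375,0.0563,0],[0,0,0.2083]],
    [[-0.05,0.075,0],[0,0,0.275]],
    [[-0.0625,0.0938,0],[0,0,0.3417]],
    [[-0.075,0.1125,0],[0,0,0.4083]],
    [[-0.0875,0.1313,0],[0,0,0.475]],
    [[-0.1,0.15,0],[0,0,0.5417]],
    [[-0.1125,0.1688,0],[0,0,0.6083]],
    [[-0.12,0.1888,0],[0,0,0.675]]
  ]
}}

```text
clock: 18.8
eef_pos: [0.5414, 0.1329, 0.1127]
orientation: [-179.8, -0.0, 106.0]
contact_force: [0.4, -0.4, 0.3]
grip_width: 0.06
grasp_force: 0.0
```

Request:
{"op": "send_path", "data": {
  "increments": [
    [[0,0,0],[0,0,0.0375]],
    [[0,0,0],[0,0,0.075]],
    [[0,0,0],[0,0,0.075]],
    [[0,0,0],[0,0,0.075]]
  ]
}}

```text
clock: 19.2
eef_pos: [0.5412, 0.1324, 0.1135]
orientation: [-179.8, -0.0, 97.4]
contact_force: [-0.9, 0.4, -0.1]
grip_width: 0.0603
grasp_force: 0.0
```

```bash
python3 look.py j
```

```text
tcp [0.5412 0.1324 0.1135] yaw 97.42 board [0.0125 0.1164]
wrist max() iterable argument is empty
top [0.5515382  0.00739021] [np.float32(0.1658), np.float32(0.1031)] board [ 0.0068 -0.0089] 90.19
side [ 0.8641614 -0.1528371] [np.float32(0.1097), np.float32(0.1068)] board [ 0.2962 -0.2079] 8.64
```

View pics/jt.png

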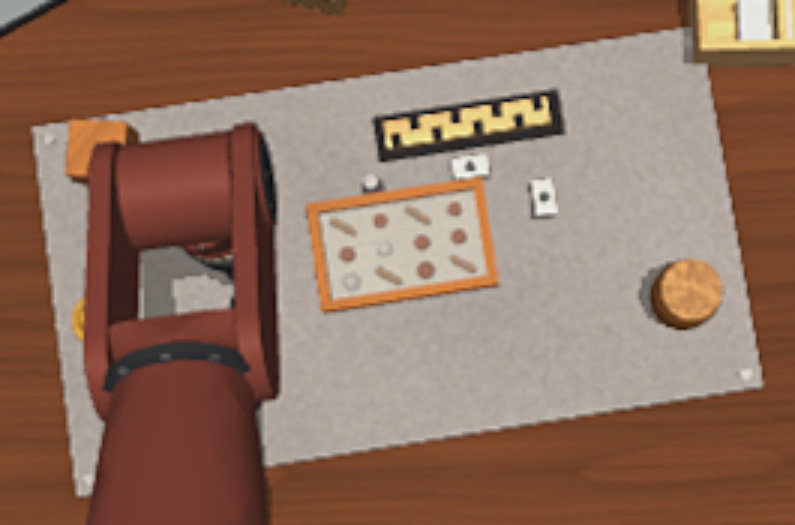

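Converted, 0.099 m / 0.8 = 0.1238, 0.03 m / 0.8 = 0.0375.

Request:
{"op": "send_path", "data": {
  "increments": [
    [[0,0,0.0375],[0,0,0]],
    [[0,0,0.075],[0,0,0]],
    [[0,0,0.1063],[0,0,0]],
    [[0,0,0.1188],[0,0,0]],
    [[0,0,0.1238],[0,0,0]],
    [[-0.01,0,0.1238],[0,0,0]],
    [[-0.02,0,0.1238],[0,0,0]],
    [[-0.0275,0,0.1238],[0,0,0]],
    [[-0.0313,0,0.1238],[0,0,0]]
  ]
}}

```text
clock: 20.25
eef_pos: [0.5467, 0.1068, 0.0175]
orientation: [179.9, 0.0, 97.3]
contact_force: [0.8, -0.0, 1.0]
grip_width: 0.0599
grasp_force: 0.0
```

Request:
{"op": "send_path", "data": {
  "increments": [
    [[-0.005,0,0],[0,0,0]],
    [[-0.01,0,0],[0,0,0]],
    [[-0.015,0,0],[0,0,0]],
    [[-0.02,0,0],[0,0,0]],
    [[-0.025,0,0],[0,0,0]],
    [[-0.03,0,0],[0,0,0]],
    [[-0.035,0,0],[0,0,0]],
    [[-0.04,0,0],[0,0,0]],
    [[-0.045,0,0],[0,0,0]],
    [[-0.05,0,0],[0,0,0]]
  ]
}}

```text
clock: 21.25
eef_pos: [0.5511, 0.0686, 0.0169]
orientation: [179.9, -0.1, 97.3]
contact_force: [-1.6, 5.6, 5.5]
grip_width: 0.0598
grasp_force: 2.6
```

```bash
python3 look.py k
```

```text
tcp [0.5511 0.0686 0.0169] yaw 97.32 board [0.0142 0.0519]
wrist max() iterable argument is empty
top [ 0.55665076 -0.03293232] [np.float32(0.1554), np.float32(0.1035)] board [ 0.0066 -0.0495] 89.89
side [ 0.86401176 -0.15232088] [np.float32(0.1086), np.float32(0.106)] board [ 0.2961 -0.2074] 168.81
```

Converted, -0.0105 m / 0.8 = -0.0131, -0.0095 m / 0.8 = -0.0119.

Request:
{"op": "send_path", "data": {
  "increments": [
    [[-0.0038,0,0],[0,0,0]],
    [[-0.0075,0,0],[0,0,0]],
    [[-0.01,0,0],[0,0,0]],
    [[-0.0119,0,0],[0,0,0]],
    [[-0.0131,0,0],[0,0,0]],
    [[-0.0131,0,0],[0,0,0]]
  ]
}}

```text
clock: 22.0
eef_pos: [0.5519, 0.0582, 0.0164]
orientation: [-180.0, -0.1, 97.3]
contact_force: [-0.9, 6.7, 4.6]
grip_width: 0.06
grasp_force: 3.3
```

Request:
{"op": "send_path", "data": {
  "increments": [
    [[-0.0013,0,0],[0,0,0]],
    [[-0.0019,0,0],[0,0,0]],
    [[-0.0019,0,0],[0,0,0]]
  ]
}}

```text
clock: 22.3
eef_pos: [0.5519, 0.0581, 0.0164]
orientation: [180.0, -0.2, 97.3]
contact_force: [-1.6, 10.9, 4.6]
grip_width: 0.06
grasp_force: 5.4
```

Request:
{"op": "send_path", "data": {
  "increments": [
    [[-0.0013,0,0],[0,0,0]],
    [[-0.0019,0,0],[0,0,0]],
    [[-0.0019,0,0],[0,0,0]]
  ]
}}

```text
clock: 22.6
eef_pos: [0.5519, 0.0581, 0.0165]
orientation: [180.0, -0.3, 97.3]
contact_force: [-1.6, 15.7, 5.3]
grip_width: 0.0599
grasp_force: 7.6
```

```bash
python3 look.py l
```

```text
tcp [0.5519 0.0581 0.0165] yaw 97.26 board [0.0137 0.0414]
wrist max() iterable argument is empty
top [ 0.55790603 -0.04369523] [np.float32(0.1545), np.float32(0.1038)] board [ 0.0065 -0.0603] 89.85
side [ 0.8649377  -0.15491582] [np.float32(0.1081), np.float32(0.1072)] board [ 0.2967 -0.2101] -0.81
```

Request:
{"op": "send_path", "data": {
  "increments": [
    [[0.0075,0,0],[0,0,0]],
    [[0.025,0,0],[0,0,0]],
    [[0.0375,0,-0.0375],[0,0,0]],
    [[0.0625,0,-0.0875],[0,0,0]],
    [[0.0875,0,-0.125],[0,0,0]],
    [[0.1,0,-0.125],[0,0,0]],
    [[0.1,0,-0.125],[0,0,0]]
  ]
}}

```text
clock: 23.45
eef_pos: [0.5421, 0.1348, 0.1166]
orientation: [179.9, 0.1, 97.4]
contact_force: [-0.2, -1.1, 0.6]
grip_width: 0.06
grasp_force: 0.0
```

```bash
python3 look.py m
```

```text
tcp [0.5421 0.1348 0.1166] yaw 97.45 board [0.0138 0.1187]
wrist max() iterable argument is empty
top [ 0.5571761  -0.03793904] [np.float32(0.1662), np.float32(0.1038)] board [ 0.0065 -0.0545] 89.85
side [ 0.86445904 -0.15506732] [np.float32(0.1091), np.float32(0.1073)] board [ 0.2962 -0.2102] -0.62
```

```bash
python3 -c "
import cv2
i=cv2.imread('pics/mt.png');cv2.imwrite('pics/mcrop.png',cv2.resize(i[60:340,280:620],None,fx=2,fy=2,interpolation=cv2.INTER_CUBIC))
from h import *
print(go([.012,.122,0],90,[-.095,-.05,0],180))"
```

```text
[-0.172, -0.107, -0.0, -90.0]
```

View pics/mcrop.png

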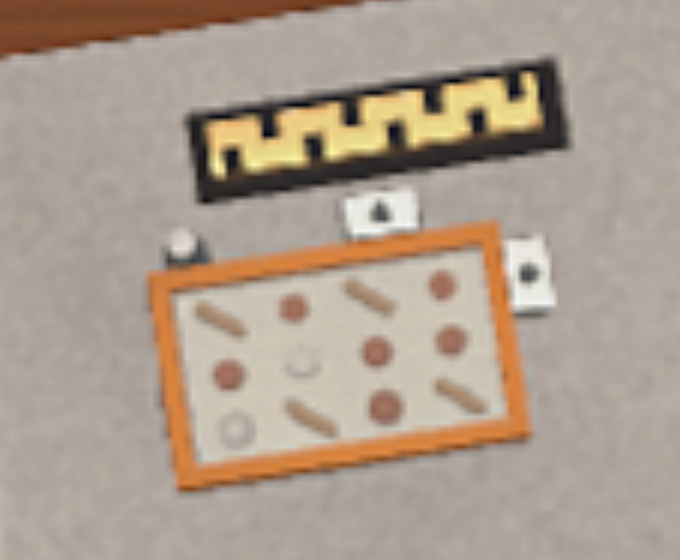

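The case sits against the pin, side stop and end stop (crop 148–530, 222–490). The yaw changed by 0.3°, so I'll press lightly on the near side to make sure it's flush.

Converted, -0.172 m / 0.8 = -0.215, -0.155 m / 0.8 = -0.1938, -81 degrees / 120 = -0.675.

Request:
{"op": "send_path", "data": {
  "increments": [
    [[-0.0213,-0.025,0],[0,0,-0.0692]],
    [[-0.0425,-0.05,0],[0,0,-0.1383]],
    [[-0.0638,-0.075,0],[0,0,-0.2083]],
    [[-0.085,-0.1,0],[0,0,-0.275]],
    [[-0.1063,-0.125,0],[0,0,-0.3417]],
    [[-0.1275,-0.1363,0],[0,0,-0.4083]],
    [[-0.15,-0.1363,0],[0,0,-0.475]],
    [[-0.1725,-0.1363,0],[0,0,-0.5417]],
    [[-0.1938,-0.1363,0],[0,0,-0.6083]],
    [[-0.215,-0.1363,0],[0,0,-0.675]]
  ]
}}

```text
clock: 24.6
eef_pos: [0.4544, -0.0518, 0.1145]
orientation: [180.0, -0.2, 178.6]
contact_force: [-0.5, 0.4, -0.7]
grip_width: 0.0604
grasp_force: 0.0
```

Request:
{"op": "send_path", "data": {
  "increments": [
    [[0,0,0],[0,0,-0.0375]],
    [[0,0,0],[0,0,-0.075]],
    [[0,0,0],[0,0,-0.075]],
    [[0,0,0.0375],[0,0,-0.075]],
    [[0,0,0.075],[0,0,-0.075]],
    [[0,0,0.1063],[0,0,-0.075]],
    [[0,0,0.1188],[0,0,-0.075]],
    [[0,0,0.1238],[0,0,-0.075]],
    [[0,0,0.1238],[0,0,-0.075]]
  ]
}}

```text
clock: 25.5
eef_pos: [0.4559, -0.0506, 0.0171]
orientation: [180.0, -0.0, -172.7]
contact_force: [0.3, 0.4, -0.1]
grip_width: 0.0597
grasp_force: 0.0
```

```bash
python3 -c "
from station import r, eyes, ticket
from h import *
o=r.get_obs();print(wb(o['eef_pos'][:2]),o['eef_pos'],o['orientation'])"
```

```text
[-0.09557012 -0.05406189] [ 0.4558658  -0.05058997  0.01711127] [ 1.79989148e+02 -3.89359994e-02 -1.72707275e+02]
```

Contact is expected at x ≈ −0.056, so about 39 mm forward.

Converted, -0.04 m / 0.8 = -0.05, -0.039 m / 0.8 = -0.0488.

Request:
{"op": "send_path", "data": {
  "increments": [
    [[-0.0125,0,0],[0,0,0]],
    [[-0.025,0,0],[0,0,0]],
    [[-0.035,0,0],[0,0,0]],
    [[-0.0413,0,0],[0,0,0]],
    [[-0.045,0,0],[0,0,0]],
    [[-0.0475,0,0],[0,0,0]],
    [[-0.0488,0,0],[0,0,0]],
    [[-0.05,0,0],[0,0,0]],
    [[-0.05,0,0],[0,0,0]]
  ]
}}

```text
clock: 26.4
eef_pos: [0.4946, -0.0454, 0.017]
orientation: [180.0, -0.1, -172.7]
contact_force: [-2.8, -0.6, 1.9]
grip_width: 0.0598
grasp_force: 1.3
```

Request:
{"op": "send_path", "data": {
  "increments": [
    [[-0.0013,0,0],[0,0,0]],
    [[-0.0019,0,0],[0,0,0]],
    [[-0.0025,0,0],[0,0,0]]
  ]
}}

```text
clock: 26.7
eef_pos: [0.4954, -0.0452, 0.0169]
orientation: [180.0, -0.3, -172.6]
contact_force: [-7.5, -1.7, 7.2]
grip_width: 0.0597
grasp_force: 3.9
```

```bash
python3 -c "
from station import r, eyes, ticket
from h import *
o=r.get_obs();print(wb(o['eef_pos'][:2]))"
```

```text
[-0.05571524 -0.05377167]
```

Converted, 0.19 m / 0.8 = 0.2375, 0.17 m / 0.8 = 0.2125.

Request:
{"op": "send_path", "data": {
  "increments": [
    [[0.005,0,0],[0,0,0]],
    [[0.015,0,0],[0,0,0]],
    [[0.0313,0,0],[0,0,0]],
    [[0.0438,0,-0.0375],[0,0,0]],
    [[0.0438,0,-0.0875],[0,0,0]],
    [[0.0438,0.05,-0.15],[0,0,0]],
    [[0.0438,0.1125,-0.1875],[0,0,0]],
    [[0.0438,0.175,-0.1875],[0,0,0]],
    [[0.0438,0.2125,-0.1875],[0,0,0]],
    [[0.0438,0.2375,-0.1875],[0,0,0]]
  ]
}}

```text
clock: 27.7
eef_pos: [0.4378, 0.1419, 0.1684]
orientation: [179.9, 0.2, -172.5]
contact_force: [0.3, 0.3, -0.3]
grip_width: 0.0597
grasp_force: 0.0
```

Request:
{"op": "send_path", "data": {
  "increments": [
    [[0,0,0],[0,0,0]],
    [[0,0,0],[0,0,0]],
    [[0,0,0],[0,0,0]]
  ]
}}

```text
clock: 28.0
eef_pos: [0.4384, 0.1378, 0.1669]
orientation: [-180.0, -0.0, -172.7]
contact_force: [-0.7, -0.1, -0.3]
grip_width: 0.0601
grasp_force: 0.0
```

```bash
python3 look.py z
```

```text
tcp [0.4384 0.1378 0.1669] yaw -172.73 board [-0.0887  0.135 ]
wrist max() iterable argument is empty
top [ 0.55760974 -0.03777604] [np.float32(0.1665), np.float32(0.1032)] board [ 0.007  -0.0544] 89.98
side [ 0.55830336 -0.03381583] [np.float32(0.1632), np.float32(0.101)] board [ 0.0082 -0.0506] 89.98
```

View pics/zt.png

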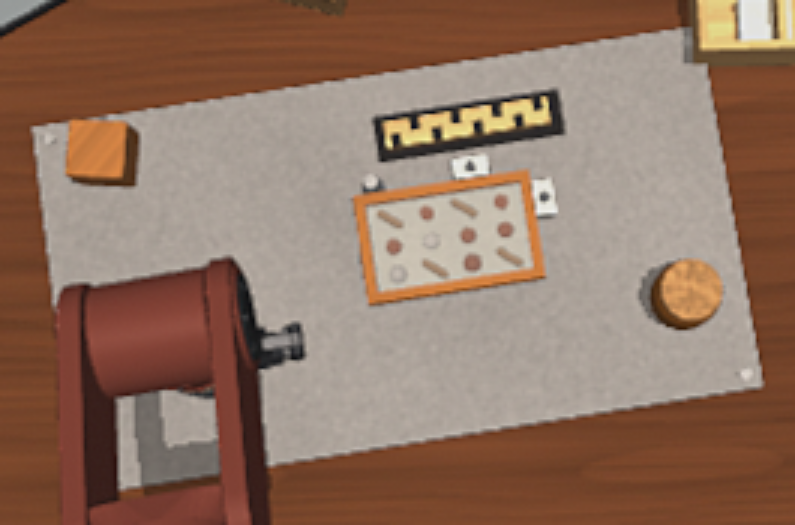

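The case is home at 89.98°, the bar is on the strip and the bystanders look untouched, so I'm handing in.

```bash
python3 -c "
from station import r, eyes, ticket
print(ticket.finish_job())"
```

```text
the job is handed in; nothing more can be done
None
```

I handed the job in at about 28 s: the bar is on the dark strip and the case, swung on the pin, sits flush with the pin and side stop and home against the end stop; I never touched the jars, cube or weight, though no verdict was shown.

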